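# Hang the profile template and tug-test the hook

## Robot

A 6-joint arm with a two-finger parallel gripper is mounted at the origin on a cart in front of the work surface, level with it; the furniture and walls round the work are solid. World frame = base frame: x ahead of the robot, y to its left, z up, the work surface at z = 0. Lengths are in m, angles in rad, forces in N, time in s.
With the tool pointing down it reaches from about 0.35 to 0.775 m from the base axis. Payload 7.3 kg.
Tool frame: the origin (TCP) lies at the very end of the fingers, on their centre line; the grasp point (between the pads) lies tcp_to_grasp behind it (tcp_to_grasp is the distance from the TCP to the grasp point, in m); z points along the fingers, y is the line along which they close (so a half turn about z gives the same grasp; the last joint's range is limited). The gripper opens to 92 mm and grips with 3 to 60 N. Pads are 19 mm wide; open, the fingers measure 130 mm over their backs; the gripper's body (75 mm by 190 mm) begins 47 mm behind the grasp point.
Start: joints at [1.083, 0.342, 1.524, -0, 1.275, -0.146], TCP at [0.176, 0.495, 0.227] pointing down, gripper open.
Joint ranges: [-2.53, 2.53], [-0.77, 2.02], [0.04, 2.7], [-1, 4.14], [0.28, 2.66], [-3.11, 3.11]. Speed limits (rad/s): [2.57, 2.57, 3.14, 3.14, 3.14, 3.14].

## Interface

Orientations are given as a 3x3 rotation matrix whose columns are the frame's x, y, z axes.
In Python, from plant import * gives the robot as it stands. The module is installed in compiled form; this text tells all that it offers.
- The arm moves only by the shell command python3 -m pendant 'ROWS' [FORCE]. ROWS is text: rows parted by semicolons, each of 7 numbers parted by spaces: the shift along the world's x, y, z in units of 1000 mm (1.0 is 1000 mm), then the turn, a rotation vector about the world's x, y, z in units of 45 degrees (1.0 is 45 degrees), then the gripper's target within -1 to 1 (shut at 1, half-way at 0, fully open at -1). A call has exactly 8 rows; each row is the pose to reach, as a shift and turn from the pose commanded when the call began; what a row does not reach only later rows make up. A row lasts 1/10 s, in which the tool goes at most 50 mm and 8.59 degrees, less where a joint would pass 70% of its speed; a pose out of reach is approached as far as the arm can. A call with a number of a shift or a turn outside -1 to 1 is refused whole. A call with a gripper value outside its range is refused whole. The fingers move at their own pace and stop on an object; FORCE is the grip in N (left out, the last holds). Time passes only in rows, so rows that repeat a pose let the fingers close, or fill a call up. It gives the time, the measured TCP pose, the force, the opening and the grip force at its end, in the units of the state.
- sense(): the state, without advancing time (a new reading comes with each control period).
- capture(name): name is "side" or "top"; returns a dict with "pixels" (420x560x3 uint8, red, green, blue), "mtx" (3x3 intrinsics, pixels), "rvec" (rotation vector, rad) and "tvec" (3), from world to camera coordinates, as OpenCV has them. Camera axes: x right, y down, z forward; pixel columns grow to the right and rows downward; lengths in m; the calibration is good to about 2 mm. A picture is of the moment at which its call begins. There is no depth.
- close_job(): hands the job in; it is judged then, once.
The state is a dict: "time_s": time; "joints": joint angles; "joint_velocities": joint speeds; "joint_torque": joint torques, N m; "tool_pos": TCP position; "ee_rot": TCP orientation; "contact_force": force on the tool from outside, world axes, zero at the start; "ft_torque": the same for the moment, N m; "gripper_width": finger opening in m; "gripper_force": force on a finger pad.
Only numpy, scipy, OpenCV 4.12 (cv2) and the standard library are available. Lean on these libraries where they do the work, as an engineer would, in place of code of your own. Each camera call takes 0.05 s, during which the arm holds its last target. There are 200 camera calls.

## Task

Lift the round-lobed plywood template out of its rest and hang it by its window in the dip of the sprung hook on the hook stand. While still holding it, tug it down gently with about 10 N for about a second to prove it is held (never load the hook with more than 20 N), then ease off, let go and leave it hanging still; do not disturb the square-eared template or the loose things on the bench.

Things in the scene. Friction and masses are not known exactly. Their poses are not given: they have to be found in the camera images.
- template_lobed: Template to hang: upright plywood plate 10 mm thick (its x), 120 mm wide over a half-round lobe on each side edge (its y), 210 mm tall (z), about 0.25 kg; front and back alike. It stands 10 mm above the bench in the slot of its rest. A closed window 60 mm wide opens above its solid lower part, a grip tab is on top. Origin: centre of its underside.
- template_lobed_eye (a point): Middle of the top edge of that template's window, 151 mm above its underside: the apex that rests on the hook. The top edge is an upside-down V, sloping 20 degrees down to both sides, so it centres itself on a wire. The window reaches down to 86 mm above the underside. Axes as the template's.
- template_lobed_tab (a point): Grip point in the tab of that template, 194 mm above its underside. The tab is 30 mm wide (y), 10 mm thick (x), from 166 to 210 mm above the underside.
- template_square: The other template, of the same make and height but with square ears (100 mm wide over them) instead of round lobes; it stands in the other rest (the two swap sides from start to start) and stays there. Origin: centre of its underside.
- rest_a: Fixed wooden rest block of the lobed template, 50 x 110 x 30 mm, slot 12 mm wide and 20 mm deep along its y; origin: centre of its underside.
- rest_b: Fixed rest block of the square-eared template, of the same size.
- hook_stand: Fixed hook stand: steel base 90 x 90 x 14 mm, post 16 mm square, 234 mm high at x = +35 mm, on it a clamp block (30 x 34 x 28 mm, top at most 226 mm high, a knob 40 mm out at +y) with a hook of 8 mm wire pointing to the stand's -x at y = 0. The hook is sprung: it gives 1 mm down for each 6 N and comes back. Origin: centre of the base's underside.
- hook_nominal (a point): Nominal top of the wire in the middle of the hook's dip: stand x = -45 mm, y = 0, z = 190 mm; axes the stand's. The dip is level from here 13 mm either way; the turned-up tip ends 28 mm off at -x, 18 mm higher; behind, the wire rises 12 mm. The clamp was set by hand: the real wire is up to 12 mm above or below this point, to be found by feel.
- offcut_a: Loose wood offcut 54 x 74 x 37 mm lying on the bench, to be left alone; origin at the centre of its underside.
- offcut_b: Loose small wood offcut 44 x 56 x 23 mm, to be left alone; origin at the centre of its underside.
- screwdriver: Loose red-handled screwdriver 165 mm long lying in the bench trough, to be left alone; origin at the centre of its underside.
There are look-alikes about, which are no part of the job. Of the things that look like the hook_stand, take the one that is nearest to the robot's base at the start.

How it is judged:
By the outcome, as a careful person would: the job done as asked, in the order asked, and still so for the second after the job is handed in, with the robot touching nothing.
It also fails if it takes over 54 s, if anything falls off the work surface, if the arm or the gripper's body presses on something with over 40 N, if the wrist force passes 120 N, or if a joint passes its speed limit or range.

## Working session

There is one attempt and no reset: what is moved stays moved. The work goes in short steps, Python scripts to look and compute and a shell command to move; the robot and the scene stay as the last step left them, time stands still between calls to the robot, and variables do not carry over. Pictures are saved under pics/ and viewed, at most 10 in all, crops included, and the job is handed in when it is done.

```bash
mkdir -p pics
python3 - <<'E'
from plant import *
import cv2,pickle
d={n:capture(n) for n in("side","top")}
pickle.dump(d,open("cap0.pkl","wb"))
for n in d: cv2.imwrite(f"pics/{n}0.png",d[n]["pixels"][:,:,::-1])
s=sense();print(s["time_s"],s["tool_pos"],s["ee_rot"],s["gripper_width"],s["contact_force"])
import plant
print([k for k in dir(plant) if k[0]!='_'])
try: print(tcp_to_grasp)
except Exception as e: print(e)
for n in d:
  R=cv2.Rodrigues(d[n]["rvec"])[0];print(n,(-R.T@d[n]["tvec"].ravel()),R[2],d[n]["mtx"][0])
E
```

```text
0.1 [0.17578063 0.49430181 0.226107  ] [[-9.42148512e-01  3.35195124e-01 -6.40768412e-04]
 [ 3.35195684e-01  9.42147709e-01 -1.24419776e-03]
 [ 1.86649468e-04 -1.38700188e-03 -9.99999021e-01]] 0.09220771725671151 [ 0.521341    0.16736646 -1.10122521]
['MotionError', 'capture', 'close_job', 'sense', 'tcp_to_grasp']
0.0188
side [-0.04211525 -1.40383005  1.03117956] [ 0.32674297  0.77844238 -0.53597247] [544.10555209   0.         273.87286083]
top [ 0.29720868 -0.07194183  1.40514723] [ 0.14993624 -0.0153851  -0.98857596] [531.52602228   0.         276.23824191]
```

View pics/side0.png

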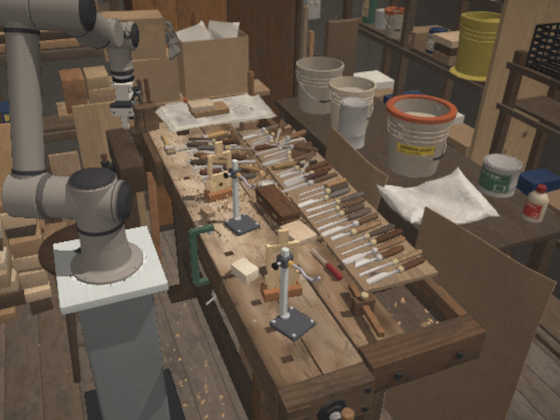

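View pics/top0.png

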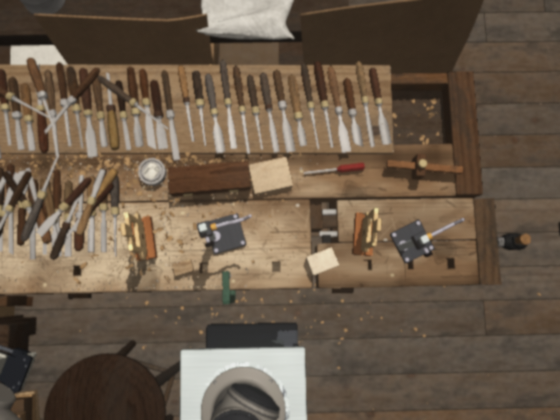

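The side view shows two hook stands (bases at px (240,225) and (293,322)) and two templates (near (215,175) and (283,265)). In the top view the stands are at (225,235) and (412,240), the templates at (130,232) and (373,230). The stand at top (225,235) is nearest the base, which is at about (240,400). I'll check the templates in close crops.

Run:
```python
import cv2,pickle,numpy as np
d=pickle.load(open("cap0.pkl","rb"))
s=d["side"]["pixels"][:,:,::-1];t=d["top"]["pixels"][:,:,::-1]
z=lambda im,x,y,w,h,k:cv2.resize(im[y:y+h,x:x+w],(w*k,h*k),interpolation=cv2.INTER_CUBIC)
a=np.hstack([z(s,195,150,66,100,6)[:600],z(s,245,225,66,100,6)[:600]])
cv2.imwrite("pics/c1.png",a)
b=np.vstack([z(t,110,200,150,58,5),z(t,330,200,150,58,5)])
cv2.imwrite("pics/c2.png",b)
```

```text
(no output)
```

View pics/c1.png

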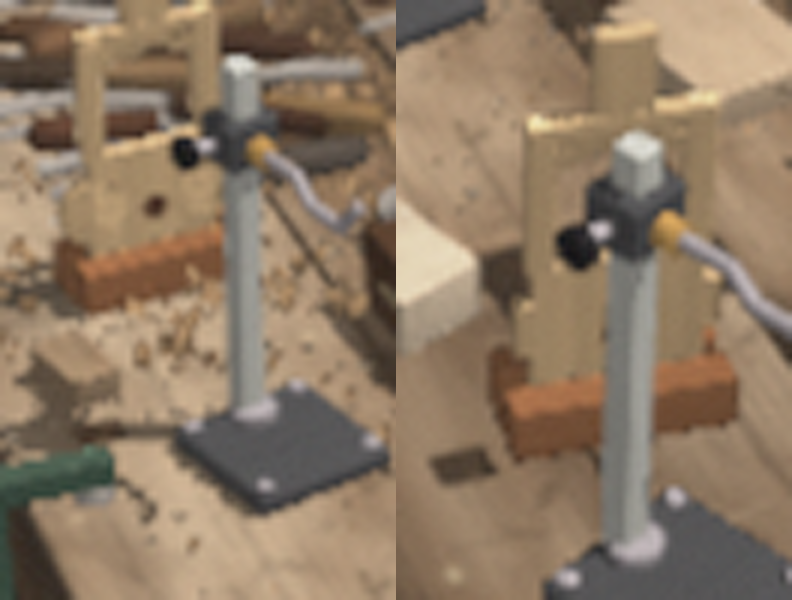

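View pics/c2.png

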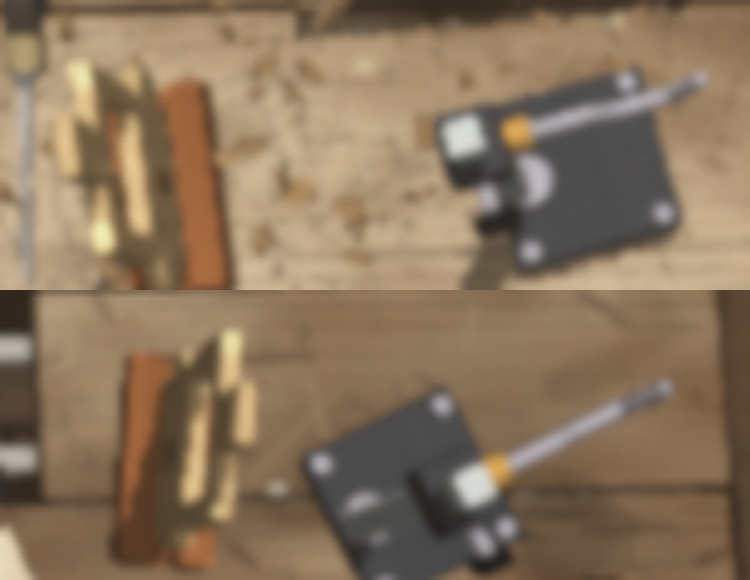

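Left crop: a template with an open lower part and a lobe-like bulge low on its left edge. Right crop: its low step looks square. I'll confirm this by rectifying the side view onto each template's own plane, found from the shoulder tops in the top view.

```bash
cat > h.py <<'E'
import cv2,pickle,numpy as np
def ray(c,p):
    R=cv2.Rodrigues(c["rvec"])[0];t=np.ravel(c["tvec"])
    u=cv2.undistortPoints(np.array([[p]],float),c["mtx"],None)[0,0]
    return -R.T@t,R.T@np.array([u[0],u[1],1])
def onz(c,p,z):
    o,d=ray(c,p);return o+d*(z-o[2])/d[2]
def proj(c,P): return cv2.projectPoints(np.array(P,float).reshape(-1,3),c["rvec"],c["tvec"],c["mtx"],None)[0][:,0]
def tri(c1,p1,c2,p2):
    o1,d1=ray(c1,p1);o2,d2=ray(c2,p2)
    A=np.stack([d1,-d2],1);s=np.linalg.lstsq(A,o2-o1,rcond=None)[0]
    a,b=o1+s[0]*d1,o2+s[1]*d2;return (a+b)/2,np.linalg.norm(a-b)
E
python3 - <<'E'
from h import *
d=pickle.load(open("cap0.pkl","rb"));S,T=d["side"],d["top"]
L=lambda x,y:(110+x/5-.4,200+y/5-.4); Rr=lambda x,y:(330+x/5-.4,200+(y-290)/5-.4)
out=[]
for nm,f,tab,s1,s2 in(("left",L,(66,145),(80,80),(102,235)),("right",Rr,(245,410),(232,358),(226,498))):
    t=onz(T,f(*tab),.22);a=onz(T,f(*s1),.176);b=onz(T,f(*s2),.176)
    u=(a-b)[:2];u/=np.linalg.norm(u);print(nm,t,a,b,np.degrees(np.arctan2(u[1],u[0])))
    m=(a+b)/2;U=np.array([*u,0])
    # rectify: local u -70..70, z .0...23, 2.5px/mm
    q=[m-.07*U,m+.07*U];P=[]
    for k in q: P.append([*k[:2],.23])
    for k in q[::-1]: P.append([*k[:2],.0])
    H=cv2.getPerspectiveTransform(proj(S,P).astype(np.float32),np.float32([[0,0],[349,0],[349,574],[0,574]]))
    out.append(cv2.warpPerspective(S["pixels"][:,:,::-1],H,(350,575),flags=cv2.INTER_CUBIC))
cv2.imwrite("pics/rect.png",np.hstack(out))
bc=onz(T,L(579,167),.014);pt=onz(T,L(462,135),.234)
print("base",bc,"post",pt,[onz(T,L(*p),.014+.003) for p in((627,82),(663,213),(531,252))])
E
```

```text
left [0.44091614 0.2534101  0.22      ] [0.47658741 0.25971045 0.176     ] [0.40414399 0.24796233 0.176     ] 9.211443695811724
right [ 0.44173471 -0.32029087  0.22      ] [ 0.47174078 -0.3246033   0.176     ] [ 0.40608182 -0.31864932  0.176     ] -5.181433845867536
base [0.44933789 0.04116178 0.014     ] post [0.44047514 0.07494674 0.234     ] [array([0.4935538 , 0.01541351, 0.017     ]), array([ 0.4240194 , -0.00283527,  0.017     ]), array([0.40491344, 0.06616597, 0.017     ])]
```

View pics/rect.png

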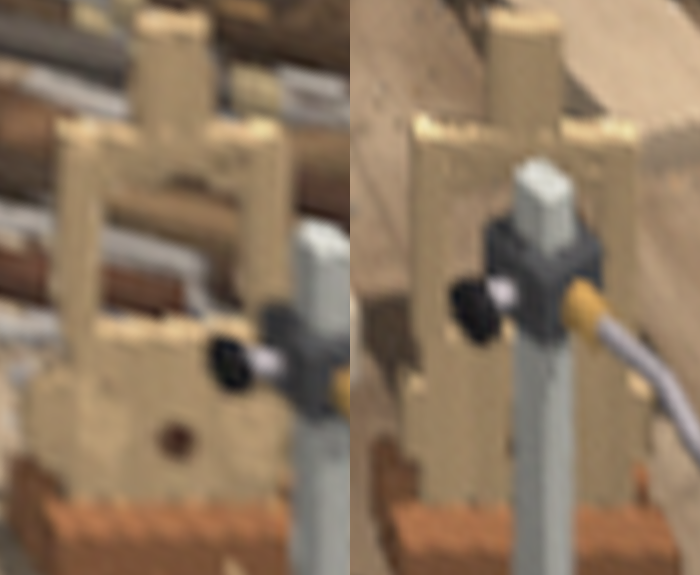

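The rectified crops settle it. The left template is about 120 mm wide with rounded bulges, so it is the lobed one. The right one is about 100 mm wide with square steps. Target: left template, tab top at top px (123,229). Next I'll get the hook height from the side view and refine the yaws.

Run:
```python
from h import *
d=pickle.load(open("cap0.pkl","rb"));S,T=d["side"],d["top"]
a=np.radians(105);X=np.array([np.cos(a),np.sin(a),0]);c=np.array([.4494,.0411,0])
for dz in(-.012,0,.012):
    P=[c-.045*X+[0,0,.190+dz-.004],c-.073*X+[0,0,.208+dz-.004],c-.032*X+[0,0,.19+dz-.004]]
    q=proj(S,P);print(dz,((q-[195,150]+.4)*6).round().tolist(),((proj(T,P)-[110,200]+.4)*5).round().tolist())
print(tri(T,(110+702/5-.4,200+78/5-.4),S,(195+357/6-.4,150+210/6-.4)))
# rest edges in the top view
im=T["pixels"];hsv=cv2.cvtColor(im,cv2.COLOR_RGB2HSV)
m=cv2.inRange(hsv,(3,130,70),(13,255,255));m[:,:110]=0;m[:,170:]=0;m[:200]=0;m[270:]=0
n,l,st,ce=cv2.connectedComponentsWithStats(m)
for i in range(1,n):
    if st[i,4]>60:
        p=np.argwhere(l==i)[:,::-1].astype(np.float32);W=np.array([onz(T,q,.03)[:2] for q in p],np.float32)
        print(st[i],cv2.minAreaRect(W))
```

```text
-0.012 [[329.0, 225.0], [360.0, 217.0], [315.0, 215.0]] [[644.0, 104.0], [700.0, 82.0], [617.0, 111.0]]
0 [[329.0, 206.0], [360.0, 197.0], [315.0, 196.0]] [[643.0, 100.0], [700.0, 78.0], [615.0, 108.0]]
0.012 [[329.0, 185.0], [360.0, 177.0], [315.0, 176.0]] [[641.0, 97.0], [699.0, 74.0], [614.0, 104.0]]
(array([ 0.46790852, -0.02990441,  0.19691742]), np.float64(0.0029478311977463208))
[142 216  14  43 356] ((0.4410135746002197, 0.23855435848236084), (0.11004906892776489, 0.02483474090695381), 7.102264881134033)
```

Run:
```python
import cv2,pickle,numpy as np
d=pickle.load(open("cap0.pkl","rb"))
s=d["side"]["pixels"][:,:,::-1]
z=lambda im,x,y,w,h,k:cv2.resize(im[y:y+h,x:x+w],(w*k,h*k),interpolation=cv2.INTER_CUBIC)
t=d["top"]["pixels"][:,:,::-1]
cv2.imwrite("pics/c3.png",np.hstack([z(s,225,155,40,40,10),z(t,116,206,40,40,10)]))
```

```text
(no output)
```

View pics/c3.png

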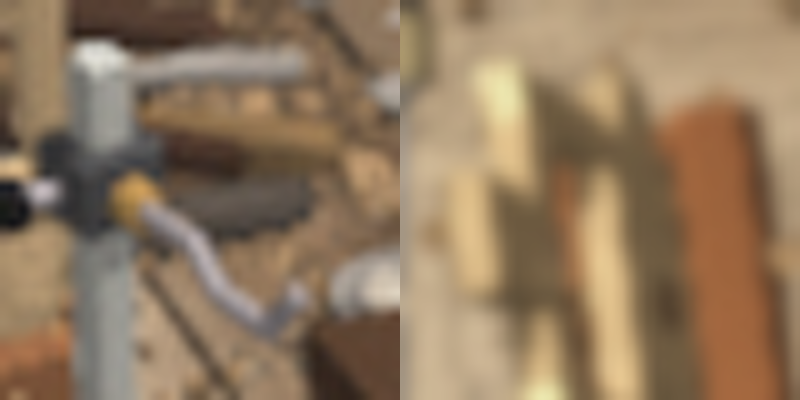

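The hook crop shows the wire in the dip at about (245,305), which puts it about 5 mm below nominal (top at about 0.185). Tip at about (298,288). The tab top is centred at about (477,232) in the right half. Grasp target: TCP (0.441, 0.254, 0.185), normal at 98°. Moving above it now.

```bash
python3 -m pendant '0.03 -0.03 0.03 0 0 0.1 -1; 0.07 -0.06 0.034 0 0 0.2 -1; 0.1 -0.09 0.034 0 0 0.3 -1; 0.14 -0.12 0.034 0 0 0.4 -1; 0.18 -0.16 0.034 0 0 0.5 -1; 0.22 -0.2 0.034 0 0 0.613 -1; 0.25 -0.225 0.034 0 0 0.613 -1; 0.265 -0.24 0.034 0 0 0.613 -1' 20
python3 - <<'E'
from h import *
from plant import *
T=capture("top");S=capture("side");pickle.dump({"top":T,"side":S},open("cap1.pkl","wb"))
s=sense();print(s["tool_pos"],s["ee_rot"][:,1] if hasattr(s["ee_rot"],"shape") else s["ee_rot"],s["contact_force"],s["joints"])
cv2.imwrite("pics/c4.png",np.hstack([cv2.resize(i,None,fx=5,fy=5,interpolation=cv2.INTER_CUBIC) for i in (S["pixels"][120:220,175:255,::-1],T["pixels"][180:280,85:165,::-1])]))
E
```

```text
time_s: 0.9
tool_pos: [0.4434, 0.2517, 0.2602]
ee_rot: [[-0.991, -0.136, 0.0], [-0.136, 0.991, -0.001], [0.0, -0.001, -1.0]]
contact_force: [-0.3, -0.7, -1.4]
gripper_width: 0.0917
gripper_force: 0.0
[0.44285287 0.25226002 0.2600593 ] [-1.34835966e-01  9.90867591e-01 -8.24241425e-04] [-0.39262316 -0.1394568  -0.06883732] [ 3.67721975e-01  2.89490151e-01  1.50596577e+00 -6.62101011e-04
  1.34698761e+00 -1.33817481e+00]
```

View pics/c4.png

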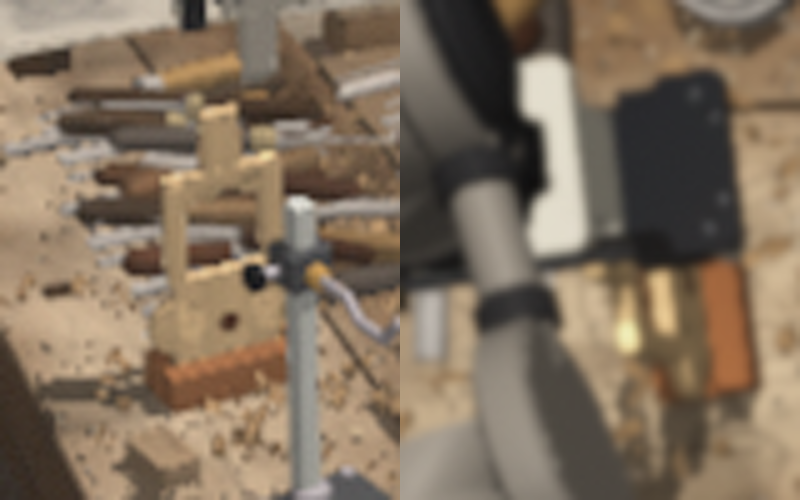

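The fingers straddle the tab in the side crop (tips about (190,28) and (258,82), tab top at (222,108)). Going down and closing gently.

```bash
python3 -m pendant '0 0 -0.02 0 0 0 -1; 0 0 -0.04 0 0 0 -1; 0 0 -0.06 0 0 0 -1; 0 0 -0.075 0 0 0 -1; 0 0 -0.075 0 0 0 -1; 0 0 -0.075 0 0 0 0.3; 0 0 -0.075 0 0 0 0.3; 0 0 -0.075 0 0 0 0.3' 5
python3 -m pendant '0 0 0 0 0 0 0.5; 0 0 0 0 0 0 0.6; 0 0 0 0 0 0 0.65; 0 0 0 0 0 0 0.7; 0 0 0 0 0 0 0.75; 0 0 0 0 0 0 0.8; 0 0 0 0 0 0 0.85; 0 0 0 0 0 0 0.9' 5
```

```text
time_s: 1.8
tool_pos: [0.4412, 0.2551, 0.1867]
ee_rot: [[-0.99, -0.14, 0.002], [-0.14, 0.99, 0.001], [-0.002, 0.001, -1.0]]
contact_force: [-0.1, 0.1, -0.8]
gripper_width: 0.0718
gripper_force: 0.0
time_s: 2.6
tool_pos: [0.441, 0.2546, 0.1857]
ee_rot: [[-0.99, -0.139, -0.0], [-0.139, 0.99, -0.0], [0.0, -0.0, -1.0]]
contact_force: [0.3, -1.0, 0.9]
gripper_width: 0.0103
gripper_force: 5.0
```

```bash
python3 -m pendant '0 0 0 0 0 0 1; 0 0 0 0 0 0 1; 0 0 0 0 0 0 1; 0 0 0 0 0 0 1; 0 0 0 0 0 0 1; 0 0 0 0 0 0 1; 0 0 0 0 0 0 1; 0 0 0 0 0 0 1' 45
python3 -m pendant '0 0 0.005 0 0 0 1; 0 0 0.01 0 0 0 1; 0 0 0.015 0 0 0 1; 0 0 0.02 0 0 0 1; 0 0 0.025 0 0 0 1; 0 0 0.03 0 0 0 1; 0 0 0.035 0 0 0 1; 0 0 0.04 0 0 0 1'
```

```text
time_s: 3.4
tool_pos: [0.441, 0.2546, 0.1857]
ee_rot: [[-0.99, -0.139, 0.0], [-0.139, 0.99, -0.0], [-0.0, -0.0, -1.0]]
contact_force: [-0.2, -1.0, 0.2]
gripper_width: 0.0097
gripper_force: 45.0
time_s: 4.2
tool_pos: [0.4409, 0.2547, 0.2262]
ee_rot: [[-0.99, -0.139, 0.0], [-0.139, 0.99, 0.0], [-0.0, 0.0, -1.0]]
contact_force: [0.2, 0.5, -3.7]
gripper_width: 0.0094
gripper_force: 45.0
```

```bash
python3 -m pendant '0.005 0 0.015 0 0 0 1; 0.01 0 0.03 0 0 0 1; 0.02 0 0.045 0 0 0 1; 0.04 0 0.06 0 0 0 1; 0.06 0 0.075 0 0 0 1; 0.08 0 0.09 0 0 0 1; 0.1 0 0.095 0 0 0 1; 0.11 -0.01 0.095 0 0 0 1'
python3 -m pendant '0 -0.02 0 0 0 0 1; 0 -0.05 0 0 0 0.03 1; 0 -0.09 0 0 0 0.06 1; 0 -0.13 0 0 0 0.09 1; 0 -0.17 0 0 0 0.12 1; 0 -0.21 0 0 0 0.156 1; 0 -0.24 0 0 0 0.156 1; 0 -0.27 0 0 0 0.156 1'
```

```text
time_s: 5.0
tool_pos: [0.5524, 0.2451, 0.3212]
ee_rot: [[-0.99, -0.14, 0.002], [-0.14, 0.99, 0.001], [-0.002, 0.001, -1.0]]
contact_force: [0.3, 0.5, -2.5]
gripper_width: 0.0099
gripper_force: 45.0
time_s: 5.8
tool_pos: [0.55, -0.0272, 0.3204]
ee_rot: [[-0.966, -0.258, -0.001], [-0.258, 0.966, 0.0], [0.001, 0.001, -1.0]]
contact_force: [1.4, -0.6, -3.8]
gripper_width: 0.0097
gripper_force: 45.0
```

```bash
python3 -m pendant '0 -0.03 0 0 0 0 1; 0 -0.055 -0.01 0 0 0 1; -0.01 -0.055 -0.02 0 0 0 1; -0.03 -0.055 -0.03 0 0 0 1; -0.05 -0.055 -0.045 0 0 0 1; -0.07 -0.055 -0.06 0 0 0 1; -0.07 -0.055 -0.076 0 0 0 1; -0.07 -0.055 -0.076 0 0 0 1'
python3 - <<'E'
from h import *
from plant import *
T=capture("top");S=capture("side");pickle.dump({"top":T,"side":S},open("cap2.pkl","wb"))
s=sense();print(s["tool_pos"],s["contact_force"])
cv2.imwrite("pics/c5.png",np.hstack([cv2.resize(i,None,fx=4,fy=4,interpolation=cv2.INTER_CUBIC) for i in (S["pixels"][140:260,205:295,::-1],T["pixels"][180:300,180:270,::-1])]))
p=s["tool_pos"];n=s["ee_rot"][:,1]
for z in(.0243,.0893): print(((proj(S,p-[0,0,z])-[205,140]+.4)*4))
E
```

```text
time_s: 6.6
tool_pos: [0.4788, -0.0801, 0.2429]
ee_rot: [[-0.966, -0.259, -0.005], [-0.259, 0.966, 0.002], [0.004, 0.003, -1.0]]
contact_force: [-1.0, -0.0, -2.8]
gripper_width: 0.0099
gripper_force: 45.0
[ 0.48080304 -0.08053895  0.24500932] [-0.77973353  0.12569688 -2.9866073 ]
[[239.45143502 180.5416229 ]]
[[238.68673058 254.22149276]]
```

View pics/c5.png

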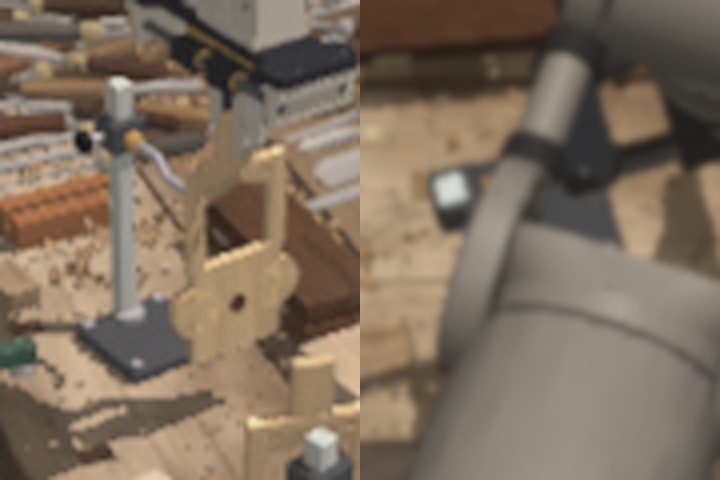

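The side crop shows the plate in front of the hook tip, lobes visible at (188,310) and (283,280), eye at about (238,183) as computed. Sliding it over the tip along the wire.

```bash
python3 -m pendant '-0.0025 0.01 0 0 0 0 1; -0.005 0.02 0 0 0 0 1; -0.0075 0.03 0 0 0 0 1; -0.01 0.04 0 0 0 0 1; -0.0125 0.05 0 0 0 0 1; -0.015 0.06 0 0 0 0 1; -0.0175 0.07 0 0 0 0 1; -0.02 0.078 0 0 0 0 1'
python3 -m pendant '0 0 -0.003 0 0 0 1; 0 0 -0.006 0 0 0 1; 0 0 -0.009 0 0 0 1; 0 0 -0.012 0 0 0 1; 0 0 -0.015 0 0 0 1; 0 0 -0.018 0 0 0 1; 0 0 -0.02 0 0 0 1; 0 0 -0.02 0 0 0 1'
python3 - <<'E'
from h import *
from plant import *
S=capture("side");s=sense();print(s["tool_pos"],s["contact_force"],s["ft_torque"])
cv2.imwrite("pics/c6.png",cv2.resize(S["pixels"][130:240,205:295,::-1],None,fx=5,fy=5,interpolation=cv2.INTER_CUBIC))
E
```

```text
time_s: 7.5
tool_pos: [0.4607, -0.0014, 0.2448]
ee_rot: [[-0.966, -0.26, 0.0], [-0.26, 0.966, 0.0], [-0.0, 0.0, -1.0]]
contact_force: [-0.2, -0.1, -1.8]
gripper_width: 0.0097
gripper_force: 45.0
time_s: 8.3
tool_pos: [0.4608, -0.0024, 0.2244]
ee_rot: [[-0.966, -0.259, -0.001], [-0.259, 0.966, 0.0], [0.001, 0.0, -1.0]]
contact_force: [-1.1, -0.2, -3.3]
gripper_width: 0.01
gripper_force: 45.0
[ 0.4609149  -0.00236337  0.22462541] [ 0.27947214 -0.13528061 -3.08091716] [ 0.04905811 -0.01801779 -0.02240857]
```

View pics/c6.png

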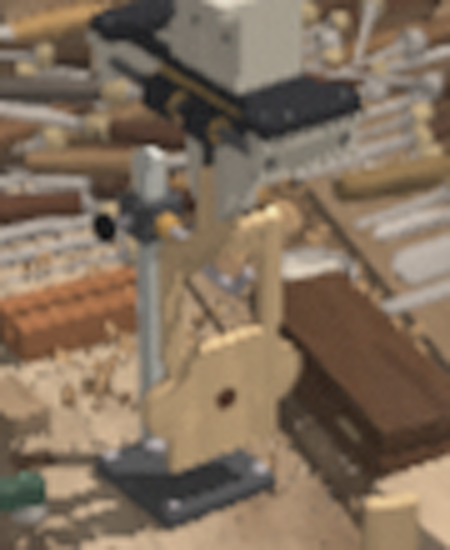

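The wire passes through the window (visible at (215,270)–(243,285)). Lowering gently to find contact.

```bash
python3 -m pendant '0 0 -0.002 0 0 0 1; 0 0 -0.004 0 0 0 1; 0 0 -0.006 0 0 0 1; 0 0 -0.008 0 0 0 1; 0 0 -0.01 0 0 0 1; 0 0 -0.011 0 0 0 1; 0 0 -0.011 0 0 0 1; 0 0 -0.011 0 0 0 1'
python3 -m pendant '0 0 -0.0005 0 0 0 1; 0 0 -0.001 0 0 0 1; 0 0 -0.001 0 0 0 1; 0 0 -0.0015 0 0 0 1; 0 0 -0.0015 0 0 0 1; 0 0 -0.002 0 0 0 1; 0 0 -0.002 0 0 0 1; 0 0 -0.002 0 0 0 1'
```

```text
time_s: 9.15
tool_pos: [0.461, -0.0023, 0.2138]
ee_rot: [[-0.966, -0.259, 0.0], [-0.259, 0.966, 0.0], [-0.0, 0.0, -1.0]]
contact_force: [-0.4, -0.6, -2.8]
gripper_width: 0.0103
gripper_force: 45.0
time_s: 9.95
tool_pos: [0.4609, -0.0023, 0.2117]
ee_rot: [[-0.966, -0.259, -0.0], [-0.259, 0.966, 0.0], [0.0, 0.0, -1.0]]
contact_force: [-0.3, 0.4, -2.5]
gripper_width: 0.01
gripper_force: 45.0
```

```bash
python3 -m pendant '0 0 -0.0005 0 0 0 1; 0 0 -0.001 0 0 0 1; 0 0 -0.001 0 0 0 1; 0 0 -0.001 0 0 0 1; 0 0 -0.001 0 0 0 1; 0 0 -0.001 0 0 0 1; 0 0 -0.001 0 0 0 1; 0 0 -0.001 0 0 0 1'
python3 -m pendant '0 0 -0.0005 0 0 0 1; 0 0 -0.001 0 0 0 1; 0 0 -0.001 0 0 0 1; 0 0 -0.001 0 0 0 1; 0 0 -0.001 0 0 0 1; 0 0 -0.001 0 0 0 1; 0 0 -0.001 0 0 0 1; 0 0 -0.001 0 0 0 1'
```

```text
time_s: 10.75
tool_pos: [0.461, -0.0023, 0.2108]
ee_rot: [[-0.966, -0.259, 0.0], [-0.259, 0.966, 0.0], [-0.0, 0.0, -1.0]]
contact_force: [-0.1, -0.5, -4.1]
gripper_width: 0.0099
gripper_force: 45.0
time_s: 11.55
tool_pos: [0.461, -0.0024, 0.2098]
ee_rot: [[-0.966, -0.259, 0.0], [-0.259, 0.966, 0.0], [-0.0, 0.0, -1.0]]
contact_force: [0.5, -0.5, -3.0]
gripper_width: 0.0097
gripper_force: 45.0
```

```bash
for i in 1; do python3 -m pendant '0 0 -0.0005 0 0 0 1; 0 0 -0.001 0 0 0 1; 0 0 -0.001 0 0 0 1; 0 0 -0.0015 0 0 0 1; 0 0 -0.0015 0 0 0 1; 0 0 -0.0015 0 0 0 1; 0 0 -0.0015 0 0 0 1; 0 0 -0.0015 0 0 0 1'; done
```

```text
time_s: 12.35
tool_pos: [0.461, -0.0024, 0.2083]
ee_rot: [[-0.966, -0.259, 0.0], [-0.259, 0.966, 0.0], [-0.0, 0.0, -1.0]]
contact_force: [0.1, 0.4, -3.4]
gripper_width: 0.01
gripper_force: 45.0
```

```bash
python3 -m pendant '0 0 -0.0005 0 0 0 1; 0 0 -0.001 0 0 0 1; 0 0 -0.001 0 0 0 1; 0 0 -0.0015 0 0 0 1; 0 0 -0.0015 0 0 0 1; 0 0 -0.0015 0 0 0 1; 0 0 -0.0015 0 0 0 1; 0 0 -0.0015 0 0 0 1'
```

```text
time_s: 13.15
tool_pos: [0.461, -0.0024, 0.2067]
ee_rot: [[-0.966, -0.259, -0.0], [-0.259, 0.966, 0.0], [-0.0, 0.0, -1.0]]
contact_force: [0.3, -0.3, -2.5]
gripper_width: 0.0102
gripper_force: 45.0
```

```bash
python3 -m pendant '0 0 -0.0005 0 0 0 1; 0 0 -0.001 0 0 0 1; 0 0 -0.001 0 0 0 1; 0 0 -0.0015 0 0 0 1; 0 0 -0.0015 0 0 0 1; 0 0 -0.0015 0 0 0 1; 0 0 -0.0015 0 0 0 1; 0 0 -0.0015 0 0 0 1'
```

```text
time_s: 13.95
tool_pos: [0.4609, -0.0023, 0.2052]
ee_rot: [[-0.966, -0.259, -0.0], [-0.259, 0.966, 0.0], [0.0, 0.0, -1.0]]
contact_force: [0.2, 0.7, -3.6]
gripper_width: 0.0095
gripper_force: 45.0
```

```bash
python3 -m pendant '0 0 -0.0005 0 0 0 1; 0 0 -0.001 0 0 0 1; 0 0 -0.001 0 0 0 1; 0 0 -0.0015 0 0 0 1; 0 0 -0.0015 0 0 0 1; 0 0 -0.0015 0 0 0 1; 0 0 -0.0015 0 0 0 1; 0 0 -0.0015 0 0 0 1'
```

```text
time_s: 14.75
tool_pos: [0.4611, -0.0024, 0.2039]
ee_rot: [[-0.966, -0.259, 0.0], [-0.259, 0.966, 0.0], [-0.0, -0.0, -1.0]]
contact_force: [0.1, 0.9, 2.7]
gripper_width: 0.0098
gripper_force: 45.0
```

Contact: the hook now carries about 6 N, wire top at about 0.180. Tug now: about 1 mm further.

```bash
python3 -m pendant '0 0 -0.0003 0 0 0 1; 0 0 -0.0006 0 0 0 1; 0 0 -0.001 0 0 0 1; 0 0 -0.001 0 0 0 1; 0 0 -0.001 0 0 0 1; 0 0 -0.001 0 0 0 1; 0 0 -0.001 0 0 0 1; 0 0 -0.001 0 0 0 1'; python3 -c "
from plant import *
s=sense();print(s['contact_force'],s['tool_pos'])"
```

```text
time_s: 15.55
tool_pos: [0.4612, -0.0024, 0.2032]
ee_rot: [[-0.966, -0.259, 0.001], [-0.259, 0.966, -0.0], [-0.001, -0.0, -1.0]]
contact_force: [-1.6, 0.3, 6.1]
gripper_width: 0.0097
gripper_force: 45.0
[-1.60081609  0.26395146  6.09961644] [ 0.46117392 -0.00239514  0.20318727]
```

```bash
python3 -m pendant '0 0 -0.0005 0 0 0 1; 0 0 -0.0005 0 0 0 1; 0 0 -0.0005 0 0 0 1; 0 0 -0.0005 0 0 0 1; 0 0 -0.0005 0 0 0 1; 0 0 -0.0005 0 0 0 1; 0 0 -0.0005 0 0 0 1; 0 0 -0.0005 0 0 0 1'
```

```text
time_s: 16.35
tool_pos: [0.4612, -0.0024, 0.2029]
ee_rot: [[-0.966, -0.259, 0.001], [-0.259, 0.966, -0.0], [-0.001, -0.0, -1.0]]
contact_force: [-1.3, 0.4, 8.3]
gripper_width: 0.0094
gripper_force: 45.0
```

```bash
python3 -m pendant '0 0 -0.0002 0 0 0 1; 0 0 -0.0002 0 0 0 1; 0 0 -0.0002 0 0 0 1; 0 0 -0.0002 0 0 0 1; 0 0 -0.0002 0 0 0 1; 0 0 -0.0002 0 0 0 1; 0 0 -0.0002 0 0 0 1; 0 0 -0.0002 0 0 0 1'
python3 -m pendant '0 0 0 0 0 0 1; 0 0 0 0 0 0 1; 0 0 0 0 0 0 1; 0 0 0.0003 0 0 0 1; 0 0 0.0006 0 0 0 1; 0 0 0.0009 0 0 0 1; 0 0 0.0012 0 0 0 1; 0 0 0.0015 0 0 0 1'
```

```text
time_s: 17.15
tool_pos: [0.4612, -0.0024, 0.2028]
ee_rot: [[-0.966, -0.259, 0.001], [-0.259, 0.966, -0.0], [-0.001, -0.0, -1.0]]
contact_force: [-1.2, 0.2, 8.1]
gripper_width: 0.0097
gripper_force: 45.0
time_s: 17.95
tool_pos: [0.4611, -0.0024, 0.2037]
ee_rot: [[-0.966, -0.259, 0.0], [-0.259, 0.966, 0.0], [-0.0, -0.0, -1.0]]
contact_force: [0.6, 0.7, 3.6]
gripper_width: 0.0098
gripper_force: 45.0
```

```bash
python3 -m pendant '0 0 0.0003 0 0 0 1; 0 0 0.0006 0 0 0 1; 0 0 0.0006 0 0 0 1; 0 0 0.0006 0 0 0 1; 0 0 0.0006 0 0 0 1; 0 0 0.0006 0 0 0 1; 0 0 0.0006 0 0 0 1; 0 0 0.0006 0 0 0 1' 15
```

```text
time_s: 18.75
tool_pos: [0.461, -0.0023, 0.2041]
ee_rot: [[-0.966, -0.259, 0.0], [-0.259, 0.966, 0.0], [-0.0, 0.0, -1.0]]
contact_force: [1.1, 0.9, 0.5]
gripper_width: 0.0098
gripper_force: 15.0
```

```bash
python3 -m pendant '0 0 0 0 0 0 0.78; 0 0 0 0 0 0 0.76; 0 0 0 0 0 0 0.74; 0 0 0 0 0 0 0.7; 0 0 0 0 0 0 0.65; 0 0 0 0 0 0 0.6; 0 0 0 0 0 0 0.5; 0 0 0 0 0 0 0.4' 3
python3 -m pendant '0 0 0 0 0 0 0.4; 0 0 0 0 0 0 0.4; 0 0 0.005 0 0 0 0.4; 0 0 0.01 0 0 0 0.4; 0 0 0.02 0 0 0 0.4; 0 0 0.035 0 0 0 0.4; 0 0 0.05 0 0 0 0.4; 0 0 0.07 0 0 0 0.4'
```

```text
time_s: 19.55
tool_pos: [0.4609, -0.0024, 0.2041]
ee_rot: [[-0.966, -0.259, -0.0], [-0.259, 0.966, 0.0], [0.0, 0.0, -1.0]]
contact_force: [-0.7, -0.5, -0.7]
gripper_width: 0.0263
gripper_force: 0.0
time_s: 20.35
tool_pos: [0.4607, -0.0023, 0.2751]
ee_rot: [[-0.966, -0.259, -0.0], [-0.259, 0.966, 0.0], [0.0, 0.0, -1.0]]
contact_force: [0.4, -0.7, -0.1]
gripper_width: 0.0275
gripper_force: 0.0
```

```bash
python3 -m pendant '0 0 0.02 0 0 0 0.4; 0 0 0.04 0 0 0 0.4; 0 0 0.06 0 0 0 0.4; 0 0 0.06 0 0 0 0.4; 0 0 0.06 0 0 0 0.4; 0 0 0.06 0 0 0 0.4; 0 0 0.06 0 0 0 0.4; 0 0 0.06 0 0 0 0.4'
python3 - <<'E'
from h import *
from plant import *
S=capture("side");s=sense();print(s["tool_pos"],s["contact_force"])
cv2.imwrite("pics/c7.png",cv2.resize(S["pixels"][130:240,205:295,::-1],None,fx=5,fy=5,interpolation=cv2.INTER_CUBIC))
E
```

```text
time_s: 21.15
tool_pos: [0.4607, -0.0023, 0.3335]
ee_rot: [[-0.966, -0.259, -0.001], [-0.259, 0.966, 0.0], [0.001, 0.001, -1.0]]
contact_force: [-0.2, -0.0, -0.2]
gripper_width: 0.0276
gripper_force: 0.0
[ 0.46077634 -0.00231468  0.33360445] [-0.11208132  0.37920144  0.61029211]
```

View pics/c7.png

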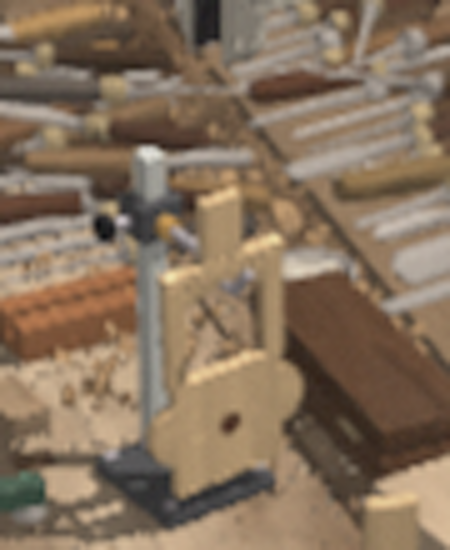

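The template hangs on the hook, with the wire just under the window's apex at (235,280) and the gripper clear above. I'll let it settle and check for movement numerically.

```bash
python3 -m pendant '0 0 0 0 0 0 0.4; 0 0 0 0 0 0 0.4; 0 0 0 0 0 0 0.4; 0 0 0 0 0 0 0.4; 0 0 0 0 0 0 0.4; 0 0 0 0 0 0 0.4; 0 0 0 0 0 0 0.4; 0 0 0 0 0 0 0.4' >/dev/null
python3 -m pendant '0 0 0 0 0 0 0.4; 0 0 0 0 0 0 0.4; 0 0 0 0 0 0 0.4; 0 0 0 0 0 0 0.4; 0 0 0 0 0 0 0.4; 0 0 0 0 0 0 0.4; 0 0 0 0 0 0 0.4; 0 0 0 0 0 0 0.4' >/dev/null
python3 - <<'E'
from h import *
from plant import *
f=[cv2.cvtColor(capture("side")["pixels"],cv2.COLOR_RGB2GRAY)[165:232,232:270].astype(np.float32) for _ in range(10)]
w=cv2.createHanningWindow(f[0].shape[::-1],cv2.CV_32F)
print([tuple(np.round(cv2.phaseCorrelate(f[0],g,w)[0],2)) for g in f[1:]],[round(float(np.abs(g-f[0]).mean()),2) for g in f[1:]])
E
```

```text
[(np.float64(-0.1), np.float64(-0.03)), (np.float64(0.03), np.float64(-0.0)), (np.float64(-0.04), np.float64(0.02)), (np.float64(0.02), np.float64(-0.04)), (np.float64(-0.06), np.float64(0.01)), (np.float64(-0.02), np.float64(-0.04)), (np.float64(-0.08), np.float64(-0.01)), (np.float64(-0.08), np.float64(-0.02)), (np.float64(-0.06), np.float64(-0.01))] [1.44, 1.56, 1.58, 1.63, 1.65, 1.56, 1.57, 1.49, 1.61]
```

Only pixel noise, so it is still. Handing in.

```bash
python3 -c "
from plant import *
print(close_job())"
```

```text
the job is handed in; nothing more can be done
None
```

The lobed template is hanging still by its window on the nearest hook stand: I tugged it at about 8–9 N by hand (about 11–12 N on the hook) for nearly 2 s, then eased off, let go and handed the job in.

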